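Put three mixed-up parts back with their repair jobs

TASK

The parts of three repair jobs have been mixed up: each lies on the pad of the wrong tray. Put the white oval capacitor on the tray with the motor, the transformer on the tray with the tan circuit board and the brown finned heat sink on the tray with the black finned stack, each lying flat in the middle of that tray's square rubber pad, with only one part on a pad at the end; the spare mat on the bench is free for parking a part on the way. Leave the tin, the tape and the cutters where they are.

Things in the scene. Friction and masses are not known exactly. Their poses are not given: they have to be found in the camera images.
- tray_motor: Grey job tray fixed to the bench, 245 x 114 mm, rim 4.5 mm high. Near half: square black rubber pad 96 x 96 mm, top 5 mm above the bench. Far half: a round white motor with an upright shaft, 90 mm across and 88 mm high, fixed. Origin: on the bench under the middle of the pad; x along the tray to the device, whose middle is 119 mm away; z up.
- tray_board: Grey job tray fixed to the bench, 245 x 114 mm, rim 4.5 mm high. Near half: square black rubber pad 96 x 96 mm, top 5 mm above the bench. Far half: a flat tan circuit board with black parts on it, 72 x 86 mm and 24 mm high, fixed. Origin: on the bench under the middle of the pad; x along the tray to the device, whose middle is 119 mm away; z up.
- tray_stack: Grey job tray fixed to the bench, 245 x 114 mm, rim 4.5 mm high. Near half: square black rubber pad 96 x 96 mm, top 5 mm above the bench. Far half: an upright stack of black finned blocks, 56 x 52 mm and 88 mm high, fixed. Origin: on the bench under the middle of the pad; x along the tray to the device, whose middle is 119 mm away; z up.
- capacitor: A white oval capacitor can lying on its flat side, with two small terminals at its black -y end: 52 mm along x, 83 mm along y with the terminals, 34 mm high, about 0.12 kg. Loose. Origin: the middle of its underside; z up. The can alone spans y = -30 to +42 mm, so grip it across x, a little on the +y side of the origin (up to 10 mm).
- transformer: A small blocky dark grey-blue transformer with a buff winding face, 44 x 44 mm and 36 mm high, about 0.19 kg. Loose. Origin: the middle of its underside; z up. Grip it across x or y.
- heat_sink: A brown block with fine fins on top, 70 mm along x, 48 mm along y, 35 mm high, about 0.15 kg. Loose. Origin: the middle of its underside; z up. Grip it across y.
- spare_pad: A fixed black rubber mat, 100 x 100 mm, 8 mm thick, lying on the bench with no tray under it: the free parking place, empty at the start. Origin: on the bench under its middle; z up.
- flux_tin: Bystander, loose, to be left where it is: a flat round yellow tin, 53 mm across and 20 mm high. Origin: the middle of its underside.
- tape_black: Bystander, loose, to be left where it is: a roll of black tape lying flat, 48 mm across and 19 mm high. Origin: the middle of its underside.
- cutters: Bystander, loose, to be left where it is: green-handled side cutters lying flat, 151 mm along their y axis, 46 mm wide, 11 mm high. Origin: the middle of its underside.

How it is judged:
At the end, for the whole second after the job is handed in: The capacitor lies on the pad of the motor's tray, the transformer on the circuit board's and the heat sink on the finned stack's: origin within 15 mm of the middle of the pad, underside less than 9 mm above the bench, tilt below 0.15 rad, at rest (horizontal distance between capacitor and tray_motor below 0.015 m and z of capacitor in the frame of tray_motor below 0.009 m and angle between each of capacitor, transformer, heat_sink's own z axis and vertical below 0.15 rad and linear speed of each of capacitor, transformer, heat_sink below 0.02 m/s and horizontal distance between transformer and tray_board below 0.015 m and z of transformer in the frame of tray_board below 0.009 m and horizontal distance between heat_sink and tray_stack below 0.015 m and z of heat_sink in the frame of tray_stack below 0.009 m); the robot touches nothing.
It fails at once if the tin is moved by more than 20 mm (distance of flux_tin from where it was at the start of the episode above 0.02 m).
It fails at once if the tape is moved by more than 20 mm (distance of tape_black from where it was at the start of the episode above 0.02 m).
It fails at once if the cutters are moved by more than 20 mm (distance of cutters from where it was at the start of the episode above 0.02 m).
It also fails if it takes over 104 s, if anything falls off the work surface, if the arm or the gripper's body presses on something with over 40 N, if the wrist force passes 120 N, or if a joint passes its speed limit or range.

ROBOT

A 6-joint arm with a two-finger parallel gripper is mounted at the origin on a cart in front of the work surface, level with it; the furniture and walls round the work are solid. World frame = base frame: x ahead of the robot, y to its left, z up, the work surface at z = 0. Lengths are in m, angles in rad, forces in N, time in s.
With the tool pointing down it reaches from about 0.35 to 0.975 m from the base axis. Payload 4.9 kg.
Tool frame: the origin (TCP) lies at the very end of the fingers, on their centre line; the grasp point (between the pads) lies 19 mm behind it (ctrl.grasp_offset is the distance from the TCP to the grasp point, in m); z points along the fingers, y is the line along which they close (so a half turn about z gives the same grasp; the last joint's range is limited). The gripper opens to 85 mm and grips with 20 to 120 N. Pads are 22 mm wide; open, the fingers measure 114 mm over their backs; the gripper's body (76 mm by 85 mm) begins 54 mm behind the grasp point. The pads swing forward as they close: fully open they stand 13 mm farther back than shut.
Start: joints at [-1.256, 0.053, 1.613, -0, 1.476, -0.119], TCP at [0.263, -0.567, 0.231] pointing down, gripper open.
Joint ranges: [-3.01, 3.01], [-1.01, 2.22], [0.06, 2.58], [-1.02, 4.17], [0.09, 2.62], [-3.14, 3.14]. Speed limits (rad/s): [2.57, 2.57, 3.14, 3.14, 3.14, 3.14].

INTERFACE

Orientations are given as a rotation vector (axis times angle).
In Python, from station import ctrl, optics gives the robot as it stands.
- The arm moves only by the shell command python3 -m handwheel 'ROWS' [OPENING] [FORCE]. ROWS is JSON, a list of rows, each an object of numbers: "tx", "ty", "tz": the shift along the tool's x, y, z in mm; "roll": the turn about the tool's z in rad. A call has 1 to 12 rows; each row shifts and turns the commanded pose from where the row before left it, along the tool's axes as they then stand; what a row does not reach is not made up. A row lasts 1/12 s, in which the tool goes at most 41.7 mm and 7.16 degrees, less where a joint would pass 70% of its speed; a pose out of reach is approached as far as the arm can. A call with a gripper value outside its range is refused whole. OPENING is the finger opening in mm, from 0 to 85.4, set as the call begins (- or left out, the last holds). The fingers move at their own pace and stop on an object; FORCE is the grip in N (left out, the last holds). Time passes only in rows, so rows that do not move let the fingers close. It gives the time, the measured TCP pose, the force, the opening and the grip force at its end, in the units of the state.
- ctrl.get_obs(): the state, without advancing time (a new reading comes with each control period).
- optics.get_image(name): name is "scene" or "top" or "wrist"; returns (picture, depth): 420x560x3 uint8, red, green, blue; 420x560 float32, m along the optical axis (not along the pixel's ray), 0 where there is no reading.
- optics.camera_params(name): a dict with "mtx" (3x3 intrinsics, pixels), "k1" (the pictures are not rectified: a ray, as slopes to the right and down, at radius r is drawn at 1 + k1 r^2 times it, then the intrinsics apply), "extrinsics" (4x4, takes a point from camera to world coordinates); the wrist camera has in their place "tool_from_camera" (4x4, takes a point from camera to tool coordinates, whose origin is the TCP and whose axes are the flange's). Camera axes: x right, y down, z forward; pixel columns grow to the right and rows downward; lengths in m; the calibration is good to about 2 mm. A picture is of the moment at which its call begins: read the wrist's pose just before it. camera_params takes no time and is no camera call.
- ctrl.finish_job(): hands the job in; it is judged then, once.
The state is a dict: "t": time; "q": joint angles; "dq": joint speeds; "effort": joint torques, N m; "tool_pos": TCP position; "tool_rot": TCP orientation; "contact_force": force on the tool from outside, world axes, zero at the start; "wrist_torque": the same for the moment, N m; "opening": finger opening in m; "grip_force": force on a finger pad.
Only numpy, scipy, OpenCV 4.12 (cv2) and the standard library are available. Lean on these libraries where they do the work, as an engineer would, in place of code of your own. Each camera call takes 0.05 s, during which the arm holds its last target. There are 200 camera calls.

## Working session

There is one attempt and no reset: what is moved stays moved. The work goes in short steps, Python scripts to look and compute and a shell command to move; the robot and the scene stay as the last step left them, time stands still between calls to the robot, and variables do not carry over. Pictures are saved under pics/ and viewed, at most 14 in all, crops included, and the job is handed in when it is done.

```bash
ls; mkdir -p pics
python3 - <<'E'
from station import ctrl, optics
import cv2, numpy as np
for n in ["top","scene"]:
    p,d=optics.get_image(n); cv2.imwrite(f"pics/{n}0.png",p[...,::-1]); np.savez(f"pics/{n}0.npz",p=p,d=d)
    print(n,optics.camera_params(n))
print(optics.camera_params("wrist"))
o=ctrl.get_obs(); print(o, ctrl.grasp_offset)
E
```

```text
pics
top {'mtx': array([[435.05613979,   0.        , 285.15335846],
       [  0.        , 435.05613979, 206.76156398],
       [  0.        ,   0.        ,   1.        ]]), 'k1': -0.12289724254235453, 'extrinsics': array([[-0.00382889, -0.99447788,  0.10487657,  0.4381147 ],
       [-0.99996694,  0.00456007,  0.00673295,  0.20699214],
       [-0.00717401, -0.10484732, -0.99446245,  1.00512909],
       [ 0.        ,  0.        ,  0.        ,  1.        ]])}
scene {'mtx': array([[478.6136698 ,   0.        , 276.81451702],
       [  0.        , 478.6136698 , 204.46695303],
       [  0.        ,   0.        ,   1.        ]]), 'k1': -0.10433246673247633, 'extrinsics': array([[-0.90437953, -0.21178482,  0.37046573,  0.20195244],
       [-0.42617717,  0.49239914, -0.75889137,  0.90967316],
       [-0.02169533, -0.84420985, -0.53557356,  0.53230809],
       [ 0.        ,  0.        ,  0.        ,  1.        ]])}
{'mtx': array([[299.96533383,   0.        , 277.57172056],
       [  0.        , 299.96533383, 212.4034051 ],
       [  0.        ,   0.        ,   1.        ]]), 'k1': 0.017826560533
[... 349 characters left out ...]
 1.00000000e+00]])}
{'t': 0.1, 'q': array([-1.25596341e+00,  5.33024276e-02,  1.61413470e+00,  7.15293557e-06,
        1.47596463e+00, -1.19004235e-01]), 'dq': array([ 0.00179339, -0.00042142, -0.00143111, -0.00190064,  0.00103387,
       -0.00104982]), 'effort': array([ 2.81880975e-04, -3.94905710e+01, -3.71361601e+01, -1.21551388e-04,
        3.89425404e-03,  1.00727542e-05]), 'tool_pos': array([ 0.26255237, -0.56657884,  0.23019189]), 'tool_rot': array([-3.06621158e+00, -6.75749388e-01,  2.66518900e-04]), 'contact_force': array([ 0.40572642, -0.82763967,  1.61583586]), 'wrist_torque': array([ 0.00103498,  0.0293236 , -0.01236538]), 'grip_force': 0.0, 'opening': 0.08546418781316512} 0.0187
```

View pics/top0.png

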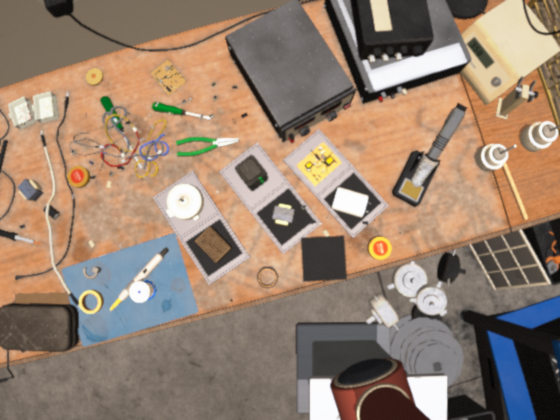

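View pics/scene0.png

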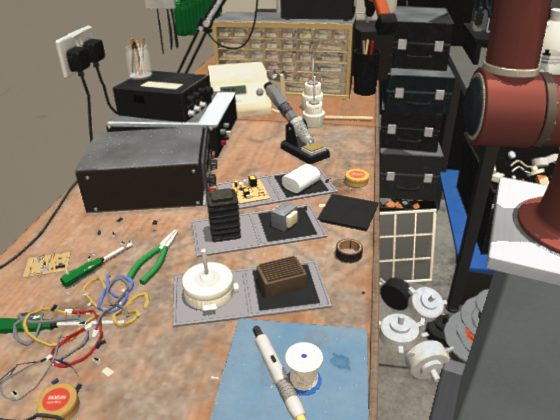

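The top view shows three trays: motor (183,201) with the heat sink on its pad (216,250), stack (252,172) with the transformer (284,215), and board (320,163) with the capacitor (352,205). The spare mat is at (323,258), the tin at (380,247), the tape at (267,277) and the cutters at (205,146).

```bash
cat > h.py <<'E'
import numpy as np, cv2
from scipy.spatial.transform import Rotation as R
from station import ctrl, optics
def cloud(name, d, T=None):
    c=optics.camera_params(name); K=c["mtx"]; k=c["k1"]
    v,u=np.mgrid[0:d.shape[0],0:d.shape[1]]
    uv=np.stack([u,v],-1).reshape(-1,1,2).astype(float)
    xy=cv2.undistortPoints(uv,K,np.array([k,0,0,0,0.])).reshape(*d.shape,2)
    P=np.concatenate([xy*d[...,None],d[...,None]],-1)
    if T is None: T=c["extrinsics"]
    W=P@T[:3,:3].T+T[:3,3]; W[d==0]=np.nan
    return W
def wrist():
    o=ctrl.get_obs(); T=np.eye(4); T[:3,:3]=R.from_rotvec(o["tool_rot"]).as_matrix(); T[:3,3]=o["tool_pos"]
    p,d=optics.get_image("wrist")
    return p, cloud("wrist",d,T@optics.camera_params("wrist")["tool_from_camera"])
def ortho(p,W,x0,x1,y0,y1,s=0.001):
    # rows: x decreasing; cols: y decreasing ; nearest scattered interpolation, highest point wins
    from scipy.interpolate import griddata
    m=np.isfinite(W[...,2])&(W[...,0]>x0-.02)&(W[...,0]<x1+.02)&(W[...,1]>y0-.02)&(W[...,1]<y1+.02)
    gx,gy=np.mgrid[x1:x0:-s,y1:y0:-s].reshape(2,-1) if 0 else (None,None)
    xs=np.arange(x1,x0,-s); ys=np.arange(y1,y0,-s); gx,gy=np.meshgrid(xs,ys,indexing="ij")
    val=np.concatenate([p[m].astype(float),W[m][:,2:]],1)
    g=griddata(W[m][:,:2],val,(gx,gy),method="nearest")
    return g[...,:3].astype(np.uint8), g[...,3]
E
python3 - <<'E'
from h import *
z=np.load("pics/top0.npz"); W=cloud("top",z["d"])
for n,(u,v) in dict(hs=(213,242),motor=(172,201),motorpad=(195,260),tr=(284,213),stack=(252,172),cap=(352,202),board=(320,163),spare=(323,258),tin=(380,247),tape=(267,277),table=(240,250)).items(): print(n,W[v,u].round(3))
S=cloud("scene",np.load("pics/scene0.npz")["d"])
for n,(u,v) in dict(hs=(282,273),tr=(284,212),cap=(302,178),spare=(350,210),table=(180,250)).items(): print("scene",n,S[v,u].round(3))
img,h=ortho(z["p"],W,.30,.66,-.12,.42,.001)
np.savez("pics/o.npz",img=img,h=h)
o=cv2.resize(img,None,fx=1.45,fy=1.45)[...,::-1].copy(); cv2.imwrite("pics/ortho.png",o)
E
```

```text
hs [0.462 0.374 0.039]
motor [0.555 0.47  0.035]
motorpad [ 0.421  0.423 -0.   ]
tr [0.526 0.216 0.041]
stack [0.61  0.284 0.088]
cap [0.55  0.064 0.037]
board [0.646 0.132 0.007]
spare [0.425 0.128 0.007]
tin [ 0.449 -0.001  0.018]
tape [0.382 0.256 0.001]
table [0.444 0.318 0.005]
scene hs [0.45  0.39  0.039]
scene tr [0.518 0.233 0.042]
scene cap [0.541 0.091 0.036]
scene spare [0.42 0.13 0.01]
scene table [ 0.669  0.364 -0.002]
```

View pics/ortho.png

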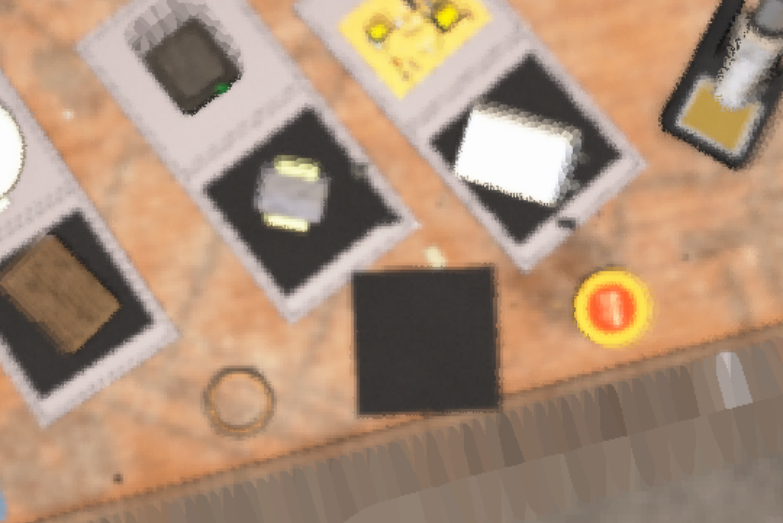

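The orthophoto (x up, y left, 1.45 px/mm) shows the pads: board about (525,148), stack about (305,200), motor about (65,305), and spare (427,340). I'll move the wrist camera over them for finer measurements.

```bash
python3 -m handwheel '[{"tx":27.5,"ty":-28},{"tx":27.5,"ty":-28},{"tx":27.5,"ty":-28},{"tx":27.5,"ty":-28},{"tx":27.5,"ty":-28},{"tx":27.5,"ty":-28},{"tx":27.5,"ty":-28},{"tx":27.5,"ty":-28},{"tx":27.5,"ty":-28}]'
python3 -m handwheel '[{"tx":27.5,"ty":-28},{"tx":27.5,"ty":-28},{"tx":27.5,"ty":-28},{"tx":27.5,"ty":-28},{"tx":27.5,"ty":-28},{"tx":27.5,"ty":-28},{"tx":27.5,"ty":-28},{"tx":27.5,"ty":-28},{"tx":27.5,"ty":-28},{},{},{}]'
python3 - <<'E'
from h import *
p,W=wrist(); cv2.imwrite("pics/w1.png",p[...,::-1]); np.savez("pics/w1.npz",p=p,W=W)
E
```

```text
$[0]: bad value
$[0]: bad value
```

View pics/w1.png

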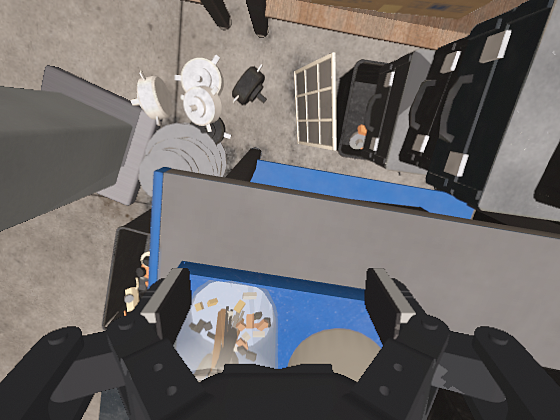

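The row format was refused, so the arm hasn't moved; this view just shows the cart below the gripper. I'll try full rows.

```bash
python3 -m handwheel --help | head -20; python3 -m handwheel '[{"tx":27.5,"ty":-28,"tz":0,"roll":0}]'
```

```text
t: 0.23
tool_pos: [0.274, -0.5332, 0.2299]
tool_rot: [3.069, 0.669, -0.003]
contact_force: [0.8, -0.1, 0.2]
opening: 0.0856
grip_force: 0.0invalid input: not JSON, or not a number
```

```bash
python3 -m handwheel '[{"tx":27.5,"ty":-28,"tz":0,"roll":0},{"tx":27.5,"ty":-28,"tz":0,"roll":0},{"tx":27.5,"ty":-28,"tz":0,"roll":0},{"tx":27.5,"ty":-28,"tz":0,"roll":0},{"tx":27.5,"ty":-28,"tz":0,"roll":0},{"tx":27.5,"ty":-28,"tz":0,"roll":0},{"tx":27.5,"ty":-28,"tz":0,"roll":0},{"tx":27.5,"ty":-28,"tz":0,"roll":0},{"tx":27.5,"ty":-28,"tz":0,"roll":0},{"tx":27.5,"ty":-28,"tz":0,"roll":0},{"tx":27.5,"ty":-28,"tz":0,"roll":0},{"tx":27.5,"ty":-28,"tz":0,"roll":0}]'
python3 -m handwheel '[{"tx":27.5,"ty":-28,"tz":0,"roll":0},{"tx":27.5,"ty":-28,"tz":0,"roll":0},{"tx":27.5,"ty":-28,"tz":0,"roll":0},{"tx":27.5,"ty":-28,"tz":0,"roll":0},{"tx":0,"ty":0,"tz":0,"roll":0},{"tx":0,"ty":0,"tz":0,"roll":0},{"tx":0,"ty":0,"tz":0,"roll":0},{"tx":0,"ty":0,"tz":0,"roll":0}]'
python3 - <<'E'
from h import *
p,W=wrist(); cv2.imwrite("pics/w2.png",p[...,::-1]); np.savez("pics/w2.npz",p=p,W=W)
E
```

```text
t: 1.23
tool_pos: [0.4341, -0.0846, 0.2312]
tool_rot: [3.068, 0.676, 0.001]
contact_force: [1.7, -1.3, -0.6]
opening: 0.0854
grip_force: 0.0
t: 1.9
tool_pos: [0.4865, 0.0604, 0.2311]
tool_rot: [3.068, 0.674, -0.001]
contact_force: [0.6, -0.3, -0.4]
opening: 0.0851
grip_force: 0.0
```

View pics/w2.png

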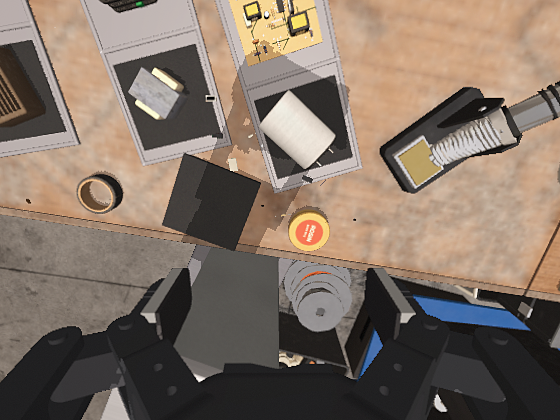

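The wrist view shows the capacitor (298,130) with its terminals at lower right (~325,165), the transformer (157,93), the spare mat (212,202), the tin (308,232), the tape (100,192), and the heat sink partly visible at (15,90). Next I'll fit rectangles automatically.

```bash
cat >> h.py <<'E'
def rect(pts):
    (cx,cy),(a,b),t=cv2.minAreaRect((pts[:,:2]*1000).astype(np.float32))
    return (round(cx,1),round(cy,1)),(round(a,1),round(b,1)),round(t,1)
def analyse(p,W,pads,parts):
    g=p.astype(int).max(-1); sat=p.max(-1).astype(int)-p.min(-1)
    for n,(x,y,zz) in pads.items():
        near=np.hypot(W[...,0]-x,W[...,1]-y)<.08
        m=near&(g<75)&(sat<25)&(abs(W[...,2]-zz)<.004)
        m=cv2.morphologyEx(m.astype(np.uint8),cv2.MORPH_OPEN,np.ones((3,3)))>0
        k,l,s,c=cv2.connectedComponentsWithStats(m.astype(np.uint8)); m=np.isin(l,[i for i in range(1,k) if s[i,4]>150])
        print(n,m.sum(),rect(W[m]),"z",np.median(W[m][:,2]).round(4))
    for n,(x,y) in parts.items():
        m=(np.hypot(W[...,0]-x,W[...,1]-y)<.06)&(W[...,2]>.03)&(W[...,2]<.055)
        k,l,s,c=cv2.connectedComponentsWithStats(m.astype(np.uint8)); m=l==1+np.argmax(s[1:,4])
        print(n,m.sum(),rect(W[m]),"ztop",np.percentile(W[m][:,2],95).round(4),"mean",W[m].mean(0).round(4))
E
python3 - <<'E'
from h import *
z=np.load("pics/w2.npz")
pads=dict(board=(.558,.058,.005),stack=(.521,.210,.005),motor=(.45,.375,.005),spare=(.425,.125,.008))
parts=dict(cap=(.55,.07),tr=(.526,.218),hs=(.462,.38))
analyse(z["p"],z["W"],pads,parts)
t=np.load("pics/top0.npz"); print("top"); analyse(t["p"],cloud("top",t["d"]),pads,parts)
E
```

```text
board 3283 ((558.0, 57.3), (94.8, 95.4), 41.4) z 0.0057
stack 5124 ((519.7, 211.1), (101.3, 96.6), 38.0) z 0.0056
motor 2537 ((455.7, 370.5), (95.4, 79.4), 33.5) z 0.0056
spare 5929 ((425.3, 125.5), (100.2, 99.4), 2.7) z 0.0087
cap 3046 ((552.5, 65.5), (73.7, 49.1), 73.3) ztop 0.0405 mean [0.5532 0.0664 0.0379]
tr 1820 ((524.8, 217.4), (44.8, 44.2), 79.5) ztop 0.0426 mean [0.5258 0.2163 0.0398]
hs 1008 ((456.9, 350.8), (63.8, 29.7), 9.3) ztop 0.0406 mean [0.4551 0.3516 0.036 ]
top
board 237 ((598.3, 47.0), (63.7, 34.0), 72.3) z 0.0043
stack 943 ((521.1, 214.4), (90.8, 89.1), 37.9) z 0.0044
motor 644 ((450.8, 379.0), (90.0, 91.3), 33.7) z 0.0043
spare 1604 ((424.6, 126.7), (95.2, 94.2), 3.0) z 0.0074
cap 662 ((552.2, 66.6), (72.7, 49.5), 72.8) ztop 0.0404 mean [0.5519 0.0671 0.0367]
tr 334 ((525.0, 218.0), (43.8, 43.3), 77.3) ztop 0.043 mean [0.5245 0.218  0.0391]
hs 672 ((457.5, 376.8), (69.3, 49.0), 44.9) ztop 0.0407 mean [0.4574 0.3762 0.0356]
```

```bash
cat >> h.py <<'E'
def go(x,y,z,yaw):
    "shift in tool axes as they stand now (mm), and roll (rad) to reach x,y,z mm, yaw deg"
    o=ctrl.get_obs(); M=R.from_rotvec(o["tool_rot"]).as_matrix()
    d=M.T@(np.array([x,y,z])-1000*o["tool_pos"])
    cy=np.degrees(np.arctan2(M[1,0],M[0,0])); r=(cy-yaw+90)%180-90
    print("pos",(1000*o["tool_pos"]).round(1),"yaw",cy.round(1),"| txyz",d.round(1),"roll",np.radians(r).round(3),"q6",o["q"][5].round(2),"tilt",np.degrees(np.arccos(-M[2,2])).round(2))
E
python3 -m handwheel '[{"tx":31,"ty":11.5,"tz":0,"roll":0},{"tx":31,"ty":11.5,"tz":0,"roll":0},{"tx":0,"ty":0,"tz":0,"roll":-0.121},{"tx":0,"ty":0,"tz":0,"roll":-0.121},{"tx":0,"ty":0,"tz":0,"roll":-0.121},{"tx":0,"ty":0,"tz":0,"roll":-0.121},{"tx":0,"ty":0,"tz":0,"roll":-0.121},{"tx":0,"ty":0,"tz":0,"roll":-0.121},{"tx":0,"ty":0,"tz":0,"roll":-0.121},{"tx":0,"ty":0,"tz":0,"roll":0},{"tx":0,"ty":0,"tz":0,"roll":0},{"tx":0,"ty":0,"tz":0,"roll":0}]'
python3 - <<'E'
from h import *
go(552.5,65.5,5,73.3)
p,W=wrist(); cv2.imwrite("pics/w3.png",p[...,::-1]); np.savez("pics/w3.npz",p=p,W=W)
analyse(p,W,dict(board=(.558,.058,.005),stack=(.521,.210,.005),motor=(.45,.375,.005),spare=(.425,.125,.008)),dict(cap=(.55,.07),tr=(.526,.218),hs=(.462,.38)))
E
```

```text
t: 2.95
tool_pos: [0.5527, 0.0657, 0.2314]
tool_rot: [2.523, 1.872, 0.0]
contact_force: [0.0, 0.2, -0.2]
opening: 0.0853
grip_force: 0.0
pos [552.7  65.7 231.4] yaw 73.2 | txyz [-3.000e-01 -2.000e-01  2.264e+02] roll -0.002 q6 0.28 tilt 0.01
board 2740 ((558.0, 57.2), (95.9, 95.8), 41.2) z 0.0056
stack 5848 ((519.9, 211.7), (100.6, 96.0), 38.1) z 0.0056
motor 0 ((0.0, 0.0), (0.0, 0.0), 0.0) z nan
spare 6702 ((425.5, 125.6), (100.8, 99.2), 2.8) z 0.0087
cap 2557 ((552.6, 65.3), (74.3, 48.8), 73.0) ztop 0.0403 mean [0.5532 0.0674 0.0379]
tr 1998 ((524.6, 218.2), (44.5, 45.1), 78.2) ztop 0.0428 mean [0.5259 0.2176 0.0401]
  return _methods._mean(a, axis=axis, dtype=dtype,
  ret = ret.dtype.type(ret / rcount)
Traceback (most recent call last):
  File "h.py", line 39, in analyse
    k,l,s,c=cv2.connectedComponentsWithStats(m.astype(np.uint8)); m=l==1+np.argmax(s[1:,4])
                                                                         ~~~~~~~~~^^^^^^^^^
ValueError: attempt to get argmax of an empty sequence
```

View pics/w3.png

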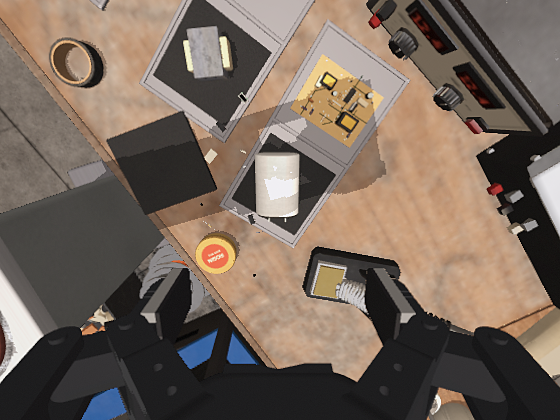

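Capacitor at (278,185), terminals toward the bottom; the tool is lined up. I'll descend and grip.

```bash
python3 -m handwheel '[{"tx":0,"ty":0,"tz":30,"roll":0},{"tx":0,"ty":0,"tz":30,"roll":0},{"tx":0,"ty":0,"tz":30,"roll":0},{"tx":0,"ty":0,"tz":30,"roll":0},{"tx":0,"ty":0,"tz":30,"roll":0},{"tx":0,"ty":0,"tz":15,"roll":0},{"tx":0,"ty":0,"tz":15,"roll":0},{"tx":0,"ty":0,"tz":15,"roll":0},{"tx":0,"ty":0,"tz":15,"roll":0},{"tx":0,"ty":0,"tz":8,"roll":0},{"tx":0,"ty":0,"tz":8,"roll":0},{"tx":0,"ty":0,"tz":0,"roll":0}]'
python3 -m handwheel '[{"tx":0,"ty":0,"tz":0,"roll":0},{"tx":0,"ty":0,"tz":0,"roll":0},{"tx":0,"ty":0,"tz":0,"roll":0},{"tx":0,"ty":0,"tz":0,"roll":0},{"tx":0,"ty":0,"tz":0,"roll":0},{"tx":0,"ty":0,"tz":0,"roll":0},{"tx":0,"ty":0,"tz":0,"roll":0},{"tx":0,"ty":0,"tz":0,"roll":0},{"tx":0,"ty":0,"tz":0,"roll":0},{"tx":0,"ty":0,"tz":0,"roll":0}]' 20 40
```

```text
t: 4.0
tool_pos: [0.5517, 0.0664, 0.0038]
tool_rot: [-2.519, -1.875, 0.003]
contact_force: [0.2, -0.2, 0.2]
opening: 0.085
grip_force: 0.0
t: 4.83
tool_pos: [0.5539, 0.0665, 0.0067]
tool_rot: [2.518, 1.876, 0.003]
contact_force: [-0.2, -0.8, 5.9]
opening: 0.0505
grip_force: 42.3
```

```bash
python3 -m handwheel '[{"tx":0,"ty":0,"tz":-15,"roll":0},{"tx":0,"ty":0,"tz":-25,"roll":0},{"tx":0,"ty":0,"tz":-30,"roll":0},{"tx":4,"ty":-20,"tz":0,"roll":0},{"tx":6,"ty":-33,"tz":0,"roll":0},{"tx":6,"ty":-34,"tz":0,"roll":0},{"tx":6,"ty":-33,"tz":0,"roll":0},{"tx":4,"ty":-20,"tz":0,"roll":0},{"tx":0,"ty":0,"tz":0,"roll":0},{"tx":0,"ty":0,"tz":0,"roll":0}]'
python3 - <<'E'
from h import *
go(427,131,9,73.3)
E
```

```text
t: 5.67
tool_pos: [0.425, 0.1317, 0.0747]
tool_rot: [2.518, 1.879, -0.001]
contact_force: [0.9, -0.1, -0.1]
opening: 0.05
grip_force: 42.3
pos [425.  131.7  74.7] yaw 73.5 | txyz [-0.1  2.1 65.7] roll 0.003 q6 0.42 tilt 0.02
```

```bash
python3 -m handwheel '[{"tx":0,"ty":2,"tz":20,"roll":0},{"tx":0,"ty":0,"tz":20,"roll":0},{"tx":0,"ty":0,"tz":12,"roll":0},{"tx":0,"ty":0,"tz":7,"roll":0},{"tx":0,"ty":0,"tz":4,"roll":0},{"tx":0,"ty":0,"tz":2,"roll":0},{"tx":0,"ty":0,"tz":0,"roll":0},{"tx":0,"ty":0,"tz":0,"roll":0},{"tx":0,"ty":0,"tz":0,"roll":0}]'
python3 -m handwheel '[{"tx":0,"ty":0,"tz":0,"roll":0},{"tx":0,"ty":0,"tz":0,"roll":0},{"tx":0,"ty":0,"tz":0,"roll":0},{"tx":0,"ty":0,"tz":0,"roll":0},{"tx":0,"ty":0,"tz":0,"roll":0},{"tx":0,"ty":0,"tz":0,"roll":0},{"tx":0,"ty":0,"tz":0,"roll":0}]' 85
```

```text
t: 6.42
tool_pos: [0.4288, 0.1309, 0.0112]
tool_rot: [2.519, 1.877, 0.002]
contact_force: [0.9, 0.4, -1.6]
opening: 0.0502
grip_force: 42.3
t: 7.0
tool_pos: [0.428, 0.1309, 0.0103]
tool_rot: [2.519, 1.877, 0.0]
contact_force: [-0.5, -0.4, 0.8]
opening: 0.085
grip_force: 0.0
```

```bash
python3 -m handwheel '[{"tx":0,"ty":0,"tz":-35,"roll":0},{"tx":0,"ty":0,"tz":-40,"roll":0},{"tx":0,"ty":0,"tz":-40,"roll":0},{"tx":20,"ty":12,"tz":-10,"roll":0},{"tx":30,"ty":18,"tz":-10,"roll":0},{"tx":31,"ty":20,"tz":0,"roll":0},{"tx":30,"ty":18,"tz":0,"roll":0},{"tx":0,"ty":0,"tz":0,"roll":-0.09},{"tx":0,"ty":0,"tz":0,"roll":0},{"tx":0,"ty":0,"tz":0,"roll":0},{"tx":0,"ty":0,"tz":0,"roll":0}]'
python3 - <<'E'
from h import *
go(524.7,218,6,78.5)
p,W=wrist()
analyse(p,W,dict(board=(.558,.058,.005),stack=(.521,.210,.005)),dict(tr=(.526,.218),cap=(.427,.131)))
go(524.7,218,6,78.5)
E
```

```text
t: 7.92
tool_pos: [0.5242, 0.2174, 0.1451]
tool_rot: [-2.434, -1.986, 0.001]
contact_force: [-0.1, 0.1, -0.2]
opening: 0.085
grip_force: 0.0
pos [524.2 217.4 145.1] yaw 78.4 | txyz [  0.7   0.4 139.1] roll -0.001 q6 0.46 tilt 0.03
board 5447 ((557.8, 57.9), (95.2, 96.1), 40.7) z 0.0055
stack 6651 ((520.0, 211.6), (101.6, 97.5), 37.7) z 0.0056
tr 2212 ((524.6, 218.3), (43.7, 43.9), 78.1) ztop 0.0426 mean [0.525  0.2195 0.0401]
cap 2702 ((432.0, 128.5), (76.1, 46.4), 71.6) ztop 0.0432 mean [0.437  0.1304 0.0404]
pos [524.2 217.3 145.3] yaw 78.4 | txyz [  0.8   0.3 139.3] roll -0.001 q6 0.46 tilt 0.01
```

```bash
python3 -m handwheel '[{"tx":1,"ty":0.5,"tz":30,"roll":0},{"tx":0,"ty":0,"tz":30,"roll":0},{"tx":0,"ty":0,"tz":25,"roll":0},{"tx":0,"ty":0,"tz":18,"roll":0},{"tx":0,"ty":0,"tz":14,"roll":0},{"tx":0,"ty":0,"tz":10,"roll":0},{"tx":0,"ty":0,"tz":7,"roll":0},{"tx":0,"ty":0,"tz":5,"roll":0},{"tx":0,"ty":0,"tz":0,"roll":0},{"tx":0,"ty":0,"tz":0,"roll":0}]'
python3 -m handwheel '[{"tx":0,"ty":0,"tz":0,"roll":0},{"tx":0,"ty":0,"tz":0,"roll":0},{"tx":0,"ty":0,"tz":0,"roll":0},{"tx":0,"ty":0,"tz":0,"roll":0},{"tx":0,"ty":0,"tz":0,"roll":0},{"tx":0,"ty":0,"tz":0,"roll":0},{"tx":0,"ty":0,"tz":0,"roll":0},{"tx":0,"ty":0,"tz":0,"roll":0},{"tx":0,"ty":0,"tz":0,"roll":0},{"tx":0,"ty":0,"tz":0,"roll":0},{"tx":0,"ty":0,"tz":0,"roll":0}]' 20 45
python3 -m handwheel '[{"tx":0,"ty":0,"tz":-10,"roll":0},{"tx":0,"ty":0,"tz":-20,"roll":0},{"tx":0,"ty":0,"tz":-30,"roll":0},{"tx":0,"ty":0,"tz":-30,"roll":0},{"tx":0,"ty":0,"tz":0,"roll":0},{"tx":0,"ty":0,"tz":0,"roll":0}]'
python3 - <<'E'
from h import *
go(558,57.5,7,90+41.2)
E
```

```text
t: 8.8
tool_pos: [0.526, 0.2187, 0.007]
tool_rot: [2.432, 1.988, 0.001]
contact_force: [-0.3, 0.1, -0.0]
opening: 0.0849
grip_force: 0.0
t: 9.72
tool_pos: [0.5262, 0.2189, 0.0071]
tool_rot: [2.432, 1.988, 0.002]
contact_force: [-1.4, 0.0, 5.7]
opening: 0.0432
grip_force: 47.8
t: 10.22
tool_pos: [0.5267, 0.219, 0.0984]
tool_rot: [2.431, 1.988, 0.006]
contact_force: [0.4, -0.4, -2.9]
opening: 0.0435
grip_force: 47.2
pos [526.7 219.   98.4] yaw 78.5 | txyz [-152.2   62.5   91.4] roll -0.919 q6 0.46 tilt 0.22
```

```bash
python3 -m handwheel '[{"tx":-20,"ty":8,"tz":0,"roll":0},{"tx":-35,"ty":14.5,"tz":0,"roll":0},{"tx":-37,"ty":15,"tz":0,"roll":0},{"tx":-35,"ty":14.5,"tz":0,"roll":0},{"tx":-25,"ty":10.5,"tz":0,"roll":0},{"tx":0,"ty":0,"tz":20,"roll":0},{"tx":0,"ty":0,"tz":25,"roll":0},{"tx":0,"ty":0,"tz":20,"roll":0},{"tx":0,"ty":0,"tz":0,"roll":0},{"tx":0,"ty":0,"tz":0,"roll":0}]'
python3 - <<'E'
from h import *
go(558.5,57.5,7.5,78.5)
E
```

```text
t: 11.05
tool_pos: [0.5536, 0.0573, 0.0281]
tool_rot: [-2.429, -1.985, 0.008]
contact_force: [0.2, -0.4, -2.0]
opening: 0.0429
grip_force: 46.9
pos [553.6  57.3  28.1] yaw 78.5 | txyz [ 1.2  4.9 20.6] roll 0.001 q6 0.17 tilt 0.4
```

```bash
python3 -m handwheel '[{"tx":1,"ty":4.5,"tz":6,"roll":0},{"tx":0,"ty":0,"tz":6,"roll":0},{"tx":0,"ty":0,"tz":4,"roll":0},{"tx":0,"ty":0,"tz":3,"roll":0},{"tx":0,"ty":0,"tz":1,"roll":0},{"tx":0,"ty":0,"tz":0,"roll":0},{"tx":0,"ty":0,"tz":0,"roll":0},{"tx":0,"ty":0,"tz":0,"roll":0}]'
python3 - <<'E'
from h import *
go(558.5,57.5,7,78.5)
E
```

```text
t: 11.72
tool_pos: [0.5615, 0.0574, 0.0117]
tool_rot: [2.432, 1.988, 0.001]
contact_force: [-0.8, -1.0, -2.0]
opening: 0.043
grip_force: 47.1
pos [561.5  57.4  11.7] yaw 78.5 | txyz [-0.5 -2.9  4.7] roll 0.001 q6 0.17 tilt 0.04
```

```bash
python3 -m handwheel '[{"tx":0,"ty":-2.5,"tz":0,"roll":0},{"tx":0,"ty":0,"tz":2,"roll":0},{"tx":0,"ty":0,"tz":2,"roll":0},{"tx":0,"ty":0,"tz":0.7,"roll":0},{"tx":0,"ty":0,"tz":0,"roll":0},{"tx":0,"ty":0,"tz":0,"roll":0},{"tx":0,"ty":0,"tz":0,"roll":0}]'
python3 -m handwheel '[{"tx":0,"ty":0,"tz":0,"roll":0},{"tx":0,"ty":0,"tz":0,"roll":0},{"tx":0,"ty":0,"tz":0,"roll":0},{"tx":0,"ty":0,"tz":0,"roll":0},{"tx":0,"ty":0,"tz":0,"roll":0},{"tx":0,"ty":0,"tz":0,"roll":0},{"tx":0,"ty":0,"tz":0,"roll":0}]' 85
python3 -m handwheel '[{"tx":0,"ty":0,"tz":-30,"roll":0},{"tx":0,"ty":0,"tz":-40,"roll":0},{"tx":0,"ty":0,"tz":-40,"roll":0},{"tx":0,"ty":0,"tz":-40,"roll":0},{"tx":0,"ty":0,"tz":-20,"roll":0},{"tx":0,"ty":0,"tz":0,"roll":0},{"tx":0,"ty":0,"tz":0,"roll":0},{"tx":0,"ty":0,"tz":0,"roll":0}]'
python3 - <<'E'
from h import *
p,W=wrist(); cv2.imwrite("pics/w4.png",p[...,::-1])
analyse(p,W,dict(board=(.558,.058,.005),stack=(.521,.210,.005)),dict(tr=(.558,.058),cap=(.427,.131)))
go(457.5,376.8,175,44.9)
E
```

```text
t: 12.3
tool_pos: [0.559, 0.0579, 0.0071]
tool_rot: [2.432, 1.989, 0.0]
contact_force: [-2.0, -0.6, 5.0]
opening: 0.0434
grip_force: 47.7
t: 12.88
tool_pos: [0.5587, 0.0579, 0.0065]
tool_rot: [-2.432, -1.989, 0.0]
contact_force: [0.2, -0.5, 0.1]
opening: 0.085
grip_force: 0.0
t: 13.55
tool_pos: [0.5579, 0.0579, 0.1753]
tool_rot: [-2.431, -1.988, 0.002]
contact_force: [0.0, 0.7, -0.5]
opening: 0.085
grip_force: 0.0
board 5675 ((557.8, 57.5), (95.9, 95.6), 41.3) z 0.0056
stack 10077 ((519.7, 211.3), (101.4, 97.1), 37.8) z 0.0055
tr 1804 ((560.0, 56.7), (44.0, 43.6), 77.9) ztop 0.0425 mean [0.5601 0.058  0.04  ]
cap 4499 ((430.3, 129.3), (74.6, 50.5), 72.6) ztop 0.0434 mean [0.4344 0.1301 0.0405]
pos [557.5  57.9 174.4] yaw 78.5 | txyz [ 2.927e+02 -1.614e+02 -2.000e-01] roll 0.587 q6 0.17 tilt 0.21
```

Transformer is about 2 mm from the centre of the board pad. Next is the heat sink.

```bash
python3 -m handwheel '[{"tx":22.5,"ty":-12,"tz":0,"roll":0},{"tx":34,"ty":-19,"tz":0,"roll":0},{"tx":34,"ty":-19,"tz":0,"roll":0},{"tx":34,"ty":-19,"tz":0,"roll":0},{"tx":34,"ty":-19,"tz":0,"roll":0},{"tx":34,"ty":-19,"tz":0,"roll":0},{"tx":34,"ty":-19,"tz":0,"roll":0},{"tx":34,"ty":-19,"tz":0,"roll":0},{"tx":32,"ty":-16,"tz":0,"roll":0}]'
python3 -m handwheel '[{"tx":0,"ty":0,"tz":0,"roll":0.118},{"tx":0,"ty":0,"tz":0,"roll":0.118},{"tx":0,"ty":0,"tz":0,"roll":0.117},{"tx":0,"ty":0,"tz":0,"roll":0.117},{"tx":0,"ty":0,"tz":0,"roll":0.117},{"tx":0,"ty":0,"tz":0,"roll":0},{"tx":0,"ty":0,"tz":0,"roll":0},{"tx":0,"ty":0,"tz":0,"roll":0}]'
python3 - <<'E'
from h import *
go(457.5,376.8,6,44.9)
p,W=wrist(); cv2.imwrite("pics/w5.png",p[...,::-1])
analyse(p,W,dict(stack=(.521,.210,.005),motor=(.45,.375,.005)),dict(hs=(.458,.377)))
go(457.5,376.8,6,44.9)
E
```

```text
t: 14.35
tool_pos: [0.4567, 0.3778, 0.1738]
tool_rot: [-2.431, -1.989, 0.007]
contact_force: [0.8, 0.0, 0.6]
opening: 0.085
grip_force: 0.0
t: 15.02
tool_pos: [0.4585, 0.3761, 0.1752]
tool_rot: [2.902, 1.203, -0.004]
contact_force: [-0.3, -0.5, -0.5]
opening: 0.0848
grip_force: 0.0
pos [458.5 376.1 175.2] yaw 45.0 | txyz [  0.2  -1.1 169.2] roll 0.003 q6 1.35 tilt 0.14
stack 5925 ((519.6, 212.4), (101.0, 96.2), 38.2) z 0.0055
motor 4070 ((450.5, 378.2), (96.0, 95.9), 34.0) z 0.0056
hs 3356 ((457.6, 376.5), (69.9, 47.9), 45.0) ztop 0.0411 mean [0.4589 0.3779 0.0369]
pos [458.7 376.2 175.6] yaw 45.0 | txyz [ -0.2  -1.2 169.6] roll 0.002 q6 1.35 tilt 0.09
```

View pics/w5.png

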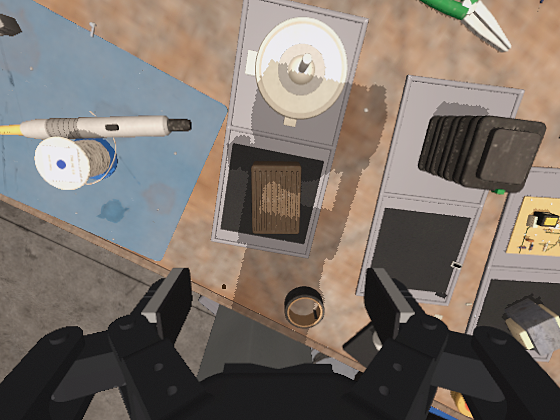

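Heat sink at (277,200) under the aligned tool; motor clear above it. The stack pad (415,250) is empty. Descend and grip.

```bash
python3 -m handwheel '[{"tx":0,"ty":-1,"tz":35,"roll":0},{"tx":0,"ty":0,"tz":35,"roll":0},{"tx":0,"ty":0,"tz":30,"roll":0},{"tx":0,"ty":0,"tz":22,"roll":0},{"tx":0,"ty":0,"tz":16,"roll":0},{"tx":0,"ty":0,"tz":12,"roll":0},{"tx":0,"ty":0,"tz":8,"roll":0},{"tx":0,"ty":0,"tz":6,"roll":0},{"tx":0,"ty":0,"tz":5,"roll":0},{"tx":0,"ty":0,"tz":0,"roll":0},{"tx":0,"ty":0,"tz":0,"roll":0}]'
python3 -m handwheel '[{"tx":0,"ty":0,"tz":0,"roll":0},{"tx":0,"ty":0,"tz":0,"roll":0},{"tx":0,"ty":0,"tz":0,"roll":0},{"tx":0,"ty":0,"tz":0,"roll":0},{"tx":0,"ty":0,"tz":0,"roll":0},{"tx":0,"ty":0,"tz":0,"roll":0},{"tx":0,"ty":0,"tz":0,"roll":0},{"tx":0,"ty":0,"tz":0,"roll":0},{"tx":0,"ty":0,"tz":0,"roll":0},{"tx":0,"ty":0,"tz":0,"roll":0},{"tx":0,"ty":0,"tz":0,"roll":0}]' 20 45
python3 -m handwheel '[{"tx":0,"ty":0,"tz":-10,"roll":0},{"tx":0,"ty":0,"tz":-20,"roll":0},{"tx":0,"ty":0,"tz":-30,"roll":0},{"tx":0,"ty":0,"tz":-30,"roll":0},{"tx":0,"ty":0,"tz":0,"roll":0},{"tx":0,"ty":0,"tz":0,"roll":0},{"tx":0,"ty":0,"tz":0,"roll":0}]'
python3 - <<'E'
from h import *
go(519.8,211.5,7,38)
E
```

```text
t: 15.98
tool_pos: [0.4589, 0.3776, 0.0083]
tool_rot: [-2.903, -1.2, -0.002]
contact_force: [0.0, 0.1, 0.3]
opening: 0.0851
grip_force: 0.0
t: 16.9
tool_pos: [0.459, 0.3777, 0.0085]
tool_rot: [-2.903, -1.2, -0.002]
contact_force: [-0.8, 0.3, 5.4]
opening: 0.0471
grip_force: 48.9
t: 17.48
tool_pos: [0.4575, 0.3767, 0.0965]
tool_rot: [2.903, 1.2, -0.003]
contact_force: [-0.5, -0.7, -2.4]
opening: 0.047
grip_force: 48.4
pos [457.5 376.7  96.5] yaw 44.9 | txyz [-72.3 161.   89.6] roll 0.121 q6 1.35 tilt 0.12
```

```bash
python3 -m handwheel '[{"tx":-10.3,"ty":23,"tz":0,"roll":0},{"tx":-16,"ty":36,"tz":0,"roll":0},{"tx":-16,"ty":36,"tz":0,"roll":0},{"tx":-16,"ty":36,"tz":0,"roll":0},{"tx":-14,"ty":30,"tz":0,"roll":0},{"tx":0,"ty":0,"tz":0,"roll":0.12},{"tx":0,"ty":0,"tz":20,"roll":0},{"tx":0,"ty":0,"tz":25,"roll":0},{"tx":0,"ty":0,"tz":20,"roll":0},{"tx":0,"ty":0,"tz":0,"roll":0},{"tx":0,"ty":0,"tz":0,"roll":0},{"tx":0,"ty":0,"tz":0,"roll":0}]'
python3 - <<'E'
from h import *
go(519.8,211.5,7,38)
E
python3 -m handwheel '[{"tx":0,"ty":0,"tz":7,"roll":0},{"tx":0,"ty":0,"tz":5,"roll":0},{"tx":0,"ty":0,"tz":5,"roll":0},{"tx":0,"ty":0,"tz":3,"roll":0},{"tx":0,"ty":0,"tz":0,"roll":0},{"tx":0,"ty":0,"tz":0,"roll":0},{"tx":0,"ty":0,"tz":0,"roll":0}]'
python3 - <<'E'
from h import *
go(519.8,211.5,7,38)
E
```

```text
t: 18.48
tool_pos: [0.5206, 0.2122, 0.0324]
tool_rot: [-2.97, -1.024, 0.001]
contact_force: [0.5, 0.2, -0.9]
opening: 0.0476
grip_force: 48.2
pos [520.6 212.2  32.4] yaw 38.0 | txyz [-1.   0.1 25.4] roll 0.001 q6 1.16 tilt 0.05
t: 19.07
tool_pos: [0.521, 0.2122, 0.0128]
tool_rot: [2.97, 1.024, 0.0]
contact_force: [-0.1, -0.1, -1.4]
opening: 0.0473
grip_force: 48.2
pos [521.  212.2  12.8] yaw 38.0 | txyz [-1.4 -0.2  5.8] roll 0.001 q6 1.16 tilt 0.02
```

Next: place it, release, lift and check, then work out the move back to the capacitor.

```bash
python3 -m handwheel '[{"tx":-1,"ty":0,"tz":2,"roll":0},{"tx":0,"ty":0,"tz":2,"roll":0},{"tx":0,"ty":0,"tz":1.2,"roll":0},{"tx":0,"ty":0,"tz":0,"roll":0},{"tx":0,"ty":0,"tz":0,"roll":0},{"tx":0,"ty":0,"tz":0,"roll":0}]'
python3 -m handwheel '[{"tx":0,"ty":0,"tz":0,"roll":0},{"tx":0,"ty":0,"tz":0,"roll":0},{"tx":0,"ty":0,"tz":0,"roll":0},{"tx":0,"ty":0,"tz":0,"roll":0},{"tx":0,"ty":0,"tz":0,"roll":0},{"tx":0,"ty":0,"tz":0,"roll":0},{"tx":0,"ty":0,"tz":0,"roll":0}]' 85
python3 -m handwheel '[{"tx":0,"ty":0,"tz":-30,"roll":0},{"tx":0,"ty":0,"tz":-40,"roll":0},{"tx":0,"ty":0,"tz":-40,"roll":0},{"tx":0,"ty":0,"tz":-40,"roll":0},{"tx":0,"ty":0,"tz":-20,"roll":0},{"tx":0,"ty":0,"tz":0,"roll":0},{"tx":0,"ty":0,"tz":0,"roll":0},{"tx":0,"ty":0,"tz":0,"roll":0}]'
python3 - <<'E'
from h import *
p,W=wrist(); cv2.imwrite("pics/w6.png",p[...,::-1])
analyse(p,W,dict(stack=(.521,.210,.005)),dict(tr=(.558,.058),hs=(.52,.212)))
go(428.5,130.5,175,73)
E
```

```text
t: 19.57
tool_pos: [0.5204, 0.2116, 0.0085]
tool_rot: [2.97, 1.024, 0.001]
contact_force: [-2.8, -1.2, 4.9]
opening: 0.0472
grip_force: 49.1
t: 20.15
tool_pos: [0.52, 0.2115, 0.0073]
tool_rot: [-2.97, -1.024, 0.0]
contact_force: [0.5, -0.2, 0.1]
opening: 0.0849
grip_force: 0.0
t: 20.82
tool_pos: [0.5193, 0.2113, 0.176]
tool_rot: [-2.97, -1.024, 0.003]
contact_force: [0.1, 0.2, -0.6]
opening: 0.0849
grip_force: 0.0
stack 4349 ((519.6, 212.2), (100.6, 96.3), 38.0) z 0.0056
tr 1653 ((559.9, 57.4), (45.2, 44.4), 78.5) ztop 0.0425 mean [0.5604 0.0601 0.0395]
hs 3344 ((519.9, 209.7), (70.2, 48.0), 38.1) ztop 0.0412 mean [0.5215 0.211  0.0368]
pos [518.8 211.2 175.2] yaw 38.0 | txyz [-120.9    7.9    0.6] roll -0.61 q6 1.16 tilt 0.21
```

Heat sink is within 2.5 mm. Back to the capacitor.

```bash
python3 -m handwheel '[{"tx":-25,"ty":2,"tz":0,"roll":0},{"tx":-36,"ty":2,"tz":0,"roll":0},{"tx":-36,"ty":2,"tz":0,"roll":0},{"tx":-24,"ty":2,"tz":0,"roll":0},{"tx":0,"ty":0,"tz":0,"roll":-0.122},{"tx":0,"ty":0,"tz":0,"roll":-0.122},{"tx":0,"ty":0,"tz":0,"roll":-0.122},{"tx":0,"ty":0,"tz":0,"roll":-0.122},{"tx":0,"ty":0,"tz":0,"roll":-0.122},{"tx":0,"ty":0,"tz":0,"roll":0},{"tx":0,"ty":0,"tz":0,"roll":0},{"tx":0,"ty":0,"tz":0,"roll":0}]'
python3 - <<'E'
from h import *
p,W=wrist(); cv2.imwrite("pics/w7.png",p[...,::-1])
analyse(p,W,{},dict(cap=(.427,.131),hs=(.52,.212)))
go(428.5,130.5,9,73)
E
```

```text
t: 21.87
tool_pos: [0.429, 0.1306, 0.1762]
tool_rot: [-2.527, -1.864, 0.003]
contact_force: [-0.1, 0.3, 1.0]
opening: 0.0848
grip_force: 0.0
cap 3770 ((429.0, 129.5), (74.5, 50.9), 73.0) ztop 0.0433 mean [0.4299 0.1322 0.0404]
hs 4810 ((519.7, 209.7), (70.5, 48.6), 37.8) ztop 0.0411 mean [0.5196 0.2107 0.037 ]
pos [429.2 130.7 176.5] yaw 72.9 | txyz [ -0.2  -0.4 167.5] roll -0.002 q6 0.43 tilt 0.1
```

View pics/w7.png

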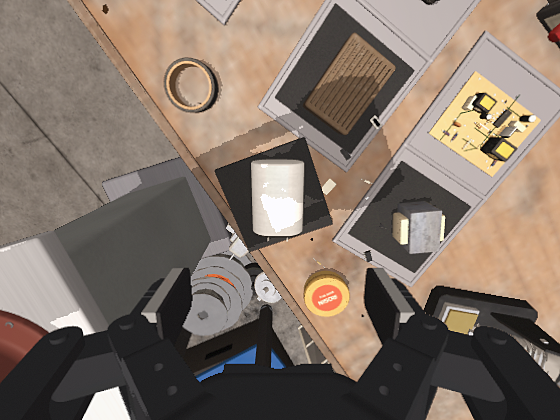

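The capacitor (278,197) sits on the mat under the tool, the heat sink (350,85) is on the stack pad, and the transformer (418,227) is on the board pad. I'll grip the capacitor.

```bash
python3 -m handwheel '[{"tx":0,"ty":0,"tz":35,"roll":0},{"tx":0,"ty":0,"tz":35,"roll":0},{"tx":0,"ty":0,"tz":30,"roll":0},{"tx":0,"ty":0,"tz":22,"roll":0},{"tx":0,"ty":0,"tz":15,"roll":0},{"tx":0,"ty":0,"tz":12,"roll":0},{"tx":0,"ty":0,"tz":8,"roll":0},{"tx":0,"ty":0,"tz":6,"roll":0},{"tx":0,"ty":0,"tz":3,"roll":0},{"tx":0,"ty":0,"tz":0,"roll":0},{"tx":0,"ty":0,"tz":0,"roll":0}]'
python3 -m handwheel '[{"tx":0,"ty":0,"tz":0,"roll":0},{"tx":0,"ty":0,"tz":0,"roll":0},{"tx":0,"ty":0,"tz":0,"roll":0},{"tx":0,"ty":0,"tz":0,"roll":0},{"tx":0,"ty":0,"tz":0,"roll":0},{"tx":0,"ty":0,"tz":0,"roll":0},{"tx":0,"ty":0,"tz":0,"roll":0},{"tx":0,"ty":0,"tz":0,"roll":0},{"tx":0,"ty":0,"tz":0,"roll":0},{"tx":0,"ty":0,"tz":0,"roll":0},{"tx":0,"ty":0,"tz":0,"roll":0}]' 20 40
python3 -m handwheel '[{"tx":0,"ty":0,"tz":-10,"roll":0},{"tx":0,"ty":0,"tz":-20,"roll":0},{"tx":0,"ty":0,"tz":-30,"roll":0},{"tx":0,"ty":0,"tz":-30,"roll":0},{"tx":0,"ty":0,"tz":-30,"roll":0},{"tx":0,"ty":0,"tz":0,"roll":0},{"tx":0,"ty":0,"tz":0,"roll":0},{"tx":0,"ty":0,"tz":0,"roll":0}]'
python3 - <<'E'
from h import *
go(455.5,381.5,7,33.8)
E
```

```text
t: 22.83
tool_pos: [0.4302, 0.1308, 0.012]
tool_rot: [2.525, 1.868, 0.001]
contact_force: [0.5, 0.5, 0.8]
opening: 0.085
grip_force: 0.0
t: 23.75
tool_pos: [0.4304, 0.1308, 0.0123]
tool_rot: [2.525, 1.868, 0.002]
contact_force: [-0.6, 0.7, 5.6]
opening: 0.0502
grip_force: 42.3
t: 24.42
tool_pos: [0.4289, 0.1306, 0.1306]
tool_rot: [-2.525, -1.868, 0.002]
contact_force: [-0.5, -0.2, -2.5]
opening: 0.0505
grip_force: 42.2
pos [428.9 130.6 130.6] yaw 73.0 | txyz [247.8 -47.8 123.5] roll 0.684 q6 0.43 tilt 0.08
```

```bash
python3 -m handwheel '[{"tx":20,"ty":-4,"tz":0,"roll":0},{"tx":34,"ty":-6.5,"tz":0,"roll":0},{"tx":38,"ty":-7.3,"tz":0,"roll":0},{"tx":38,"ty":-7.3,"tz":0,"roll":0},{"tx":38,"ty":-7.3,"tz":0,"roll":0},{"tx":38,"ty":-7.3,"tz":0,"roll":0},{"tx":25,"ty":-5,"tz":0,"roll":0},{"tx":16.5,"ty":-3,"tz":0,"roll":0}]'
python3 -m handwheel '[{"tx":0,"ty":0,"tz":0,"roll":0.114},{"tx":0,"ty":0,"tz":0,"roll":0.114},{"tx":0,"ty":0,"tz":0,"roll":0.114},{"tx":0,"ty":0,"tz":0,"roll":0.114},{"tx":0,"ty":0,"tz":0,"roll":0.114},{"tx":0,"ty":0,"tz":0,"roll":0.114},{"tx":0,"ty":0,"tz":30,"roll":0},{"tx":0,"ty":0,"tz":30,"roll":0},{"tx":0,"ty":0,"tz":25,"roll":0},{"tx":0,"ty":0,"tz":15,"roll":0},{"tx":0,"ty":0,"tz":0,"roll":0},{"tx":0,"ty":0,"tz":0,"roll":0}]'
python3 - <<'E'
from h import *
go(455.5,381.5,7,33.8)
E
python3 -m handwheel '[{"tx":0,"ty":0,"tz":8,"roll":0},{"tx":0,"ty":0,"tz":5,"roll":0},{"tx":0,"ty":0,"tz":4,"roll":0},{"tx":0,"ty":0,"tz":0,"roll":0},{"tx":0,"ty":0,"tz":0,"roll":0},{"tx":0,"ty":0,"tz":0,"roll":0}]'
python3 - <<'E'
from h import *
go(455.5,381.5,7,33.8)
E
```

```text
t: 25.08
tool_pos: [0.4547, 0.3832, 0.1283]
tool_rot: [-2.523, -1.871, 0.007]
contact_force: [0.7, 0.5, -0.7]
opening: 0.0502
grip_force: 42.2
t: 26.08
tool_pos: [0.4543, 0.38, 0.0283]
tool_rot: [3.004, 0.913, -0.009]
contact_force: [0.7, 0.5, -2.2]
opening: 0.0509
grip_force: 42.2
pos [454.3 380.   28.3] yaw 33.8 | txyz [ 2.  -0.6 21.3] roll -0.0 q6 1.55 tilt 0.36
t: 26.58
tool_pos: [0.4568, 0.3816, 0.0149]
tool_rot: [-3.006, -0.913, -0.001]
contact_force: [-0.0, 0.2, -0.9]
opening: 0.0501
grip_force: 42.2
pos [456.8 381.6  14.9] yaw 33.8 | txyz [-1.1 -0.7  7.9] roll -0.0 q6 1.55 tilt 0.05
```

```bash
python3 -m handwheel '[{"tx":0,"ty":0,"tz":2,"roll":0},{"tx":0,"ty":0,"tz":2,"roll":0},{"tx":0,"ty":0,"tz":2,"roll":0},{"tx":0,"ty":0,"tz":0,"roll":0},{"tx":0,"ty":0,"tz":0,"roll":0},{"tx":0,"ty":0,"tz":0,"roll":0}]'
python3 -m handwheel '[{"tx":0,"ty":0,"tz":0,"roll":0},{"tx":0,"ty":0,"tz":0,"roll":0},{"tx":0,"ty":0,"tz":0,"roll":0},{"tx":0,"ty":0,"tz":0,"roll":0},{"tx":0,"ty":0,"tz":0,"roll":0},{"tx":0,"ty":0,"tz":0,"roll":0},{"tx":0,"ty":0,"tz":0,"roll":0}]' 85
python3 -m handwheel '[{"tx":0,"ty":0,"tz":-30,"roll":0},{"tx":0,"ty":0,"tz":-40,"roll":0},{"tx":0,"ty":0,"tz":-40,"roll":0},{"tx":0,"ty":0,"tz":-40,"roll":0},{"tx":-20,"ty":0,"tz":-20,"roll":0},{"tx":0,"ty":0,"tz":0,"roll":0},{"tx":0,"ty":0,"tz":0,"roll":0},{"tx":0,"ty":0,"tz":0,"roll":0}]'
python3 - <<'E'
from h import *
p,W=wrist(); cv2.imwrite("pics/w8.png",p[...,::-1])
analyse(p,W,dict(motor=(.45,.375,.005),stack=(.521,.210,.005)),dict(cap=(.455,.38),hs=(.52,.212)))
E
```

```text
t: 27.08
tool_pos: [0.4568, 0.3815, 0.0093]
tool_rot: [-3.006, -0.913, -0.001]
contact_force: [-2.4, -0.2, 5.6]
opening: 0.0499
grip_force: 42.9
t: 27.67
tool_pos: [0.4564, 0.3813, 0.0083]
tool_rot: [-3.006, -0.913, 0.0]
contact_force: [0.2, -0.0, -0.5]
opening: 0.0845
grip_force: 0.0
t: 28.33
tool_pos: [0.4394, 0.3699, 0.1772]
tool_rot: [3.006, 0.913, -0.002]
contact_force: [-0.4, 0.5, -1.2]
opening: 0.0848
grip_force: 0.0
motor 3737 ((450.8, 378.3), (95.1, 95.5), 34.2) z 0.0056
stack 3265 ((521.4, 214.2), (95.5, 95.3), 37.9) z 0.0056
cap 3739 ((456.6, 380.2), (74.2, 49.2), 33.5) ztop 0.0403 mean [0.4585 0.3816 0.0378]
hs 3376 ((519.7, 210.3), (70.1, 48.0), 38.2) ztop 0.0411 mean [0.5209 0.2135 0.0376]
```

View pics/w8.png

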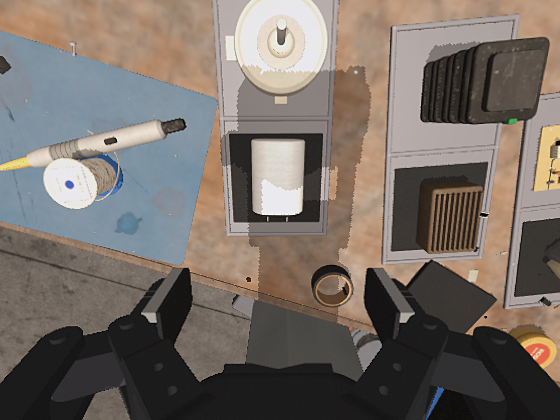

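The capacitor (277,175) lies in the middle of the motor pad with its terminals toward the near edge, and the heat sink (450,215) is on the stack pad. All parts are within 3 mm of the middle of their pads, so I'm handing in.

```bash
python3 -c "
from station import ctrl
print(ctrl.finish_job())"
```

```text
the job is handed in; nothing more can be done
None
```

The job is handed in at about 28 s on the robot's clock: the capacitor, transformer and heat sink each lie flat within about 3 mm of the middle of the motor, circuit board and finned stack pads, and the tin, tape and cutters were not touched; the station gave no verdict.

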